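Unstack the sample trays and load the deep-well plate

ROBOT

A 6-joint arm with a two-finger parallel gripper is mounted at the origin on the work surface. World frame = base frame: x ahead of the robot, y to its left, z up, the work surface at z = 0. Lengths are in m, angles in rad, forces in N, time in s.
With the tool pointing down it reaches from about 0.35 to 0.775 m from the base axis. Payload 7.3 kg.
Tool frame: the origin (TCP) lies on the centre line of the jaws, within the pads' length; the fingertips stand 17 mm ahead of it and the grasp point (between the pads) lies 2 mm behind it (robot.tcp_to_tips is the distance from the TCP to the fingertips, in m); z points along the fingers, y is the line along which they close (so a half turn about z gives the same grasp; the last joint's range is limited). The gripper opens to 92 mm and grips with 3 to 60 N. Pads are 19 mm wide; open, the fingers measure 130 mm over their backs; the gripper's body (75 mm by 190 mm) begins 47 mm behind the grasp point.
Start: joints at [-1.377, 0.342, 1.524, -0, 1.275, -0.146], TCP at [0.175, -0.495, 0.244] pointing down, gripper open.
Joint ranges: [-2.53, 2.53], [-0.77, 2.02], [0.04, 2.7], [-1, 4.14], [0.28, 2.66], [-3.11, 3.11]. Speed limits (rad/s): [2.57, 2.57, 3.14, 3.14, 3.14, 3.14].

INTERFACE

Orientations are given as [roll, pitch, yaw] about the fixed x, y, z axes, in that order (R = Rz(yaw) Ry(pitch) Rx(roll)).
In Python, from cell import robot gives the robot as it stands. The module is installed in compiled form; this text tells all that it offers.
- The arm moves only by the tool carry_out, never from a script. Its argument "commands" is a list of rows, each a list of 3 entries, a list of its own where there are three numbers: the shift along the tool's x, y, z in m, then the turn about the tool's z in rad, then the opening, from 0 (shut) to 1 (fully open). In form: [[[dx, dy, dz], yaw, claw], ...]. A call has 1 to 20 rows; each row shifts and turns the commanded pose from where the row before left it, along the tool's axes as they then stand; what a row does not reach is not made up. A row lasts 1/8 s, in which the tool goes at most 62.5 mm and 10.7 degrees, less where a joint would pass 70% of its speed; a pose out of reach is approached as far as the arm can. A call is refused whole if a number of a shift passes 0.0625 or a number of a turn 0.188, either way. A call with a gripper value outside its range is refused whole. The fingers move at their own pace and stop on an object; "newtons" is the grip in N (left out, the last holds). Time passes only in rows, so rows that do not move let the fingers close. It gives the time, the measured TCP pose, the force, the opening and the grip force at its end, in the units of the state.
- robot.observe(): the state, without advancing time (a new reading comes with each control period).
- robot.read_camera(name): name is "scene" or "side" or "wrist"; returns a dict with "pixels" (400x640x3 uint8, red, green, blue), "fx", "fy", "cx", "cy" (pixels), "view" (4x4, takes a point from world to camera coordinates); the wrist camera has in their place "T_tool_cam" (4x4, takes a point from camera to tool coordinates, whose origin is the TCP and whose axes are the flange's). Camera axes: x right, y up, looking along -z (the intrinsics and any distortion apply to the point x, -y, -z); pixel columns grow to the right and rows downward; lengths in m; the calibration is good to about 2 mm. A picture is of the moment at which its call begins: read the wrist's pose just before it. There is no depth.
- robot.hand_in(): hands the job in; it is judged then, once.
Trained networks look in a picture, given as the dict that the camera call returned (one of the last four; its "shot" number tells which), for a name from the list of things; names that differ only in an ending like _2 or _b are one class to them, and where a whole thing is asked for, a point or a joint stands for the part that bears it (a point fixed in the world has none). Each returns a list of dicts, best first, with "p" (0 to 1); they miss things now and then, are a little off and sometimes report something else, mostly with a low value. They report only what shows in the picture. A call takes as long as a camera call. They do not tell look-alikes from the thing itself.
- robot.find_in(picture, name): "at" ([column, row] in pixels, amid what is visible of it).
- robot.tip_of(picture, name): "at" ([column, row] in pixels: a listed point, or the origin of a listed thing).
The state is a dict: "time": time; "qpos": joint angles; "qvel": joint speeds; "joint_efforts": joint torques, N m; "tool_pos": TCP position; "tool_rot": TCP orientation; "contact_force": force on the tool from outside, world axes, zero at the start; "torque": the same for the moment, N m; "opening": finger opening in m; "grip_force": force on a finger pad.
Only numpy, scipy, OpenCV 4.12 (cv2) and the standard library are available. Lean on these libraries where they do the work, as an engineer would, in place of code of your own. Each camera call takes 0.05 s, during which the arm holds its last target. There are 200 camera calls.

TASK

The blue deep-well plate at the bottom of the stack has to go into the plate reader: first move the two trays off it and restack them in the same order, green tray below and yellow tray on top, squarely on the empty black mat. Then slide the blue plate along the bench, flat and without lifting it, between the reader's guides until it is fully home against the end stop, and only then flip the toggle switch over to its other side (the green dot). Keep the trays level and leave everything else standing where it is.

Things in the scene. Friction and masses are not known exactly. Their poses are not given: they have to be found in the camera images.
- plate: Blue deep-well plate, a solid block 128 (its x) x 92 (its y) x 40 mm high, about 0.35 kg, too wide to grasp. Loose, flat on the bench in front of the dock, at the bottom of the stack. Origin: centre of its underside. To start its +x points roughly into the dock (within 0.2 rad of the dock's x).
- green_tray: White closed tray with a green lid, a solid block 120 (x) x 60 (y) x 40 mm high, about 0.25 kg. Loose, starts on the blue plate. Origin: centre of its underside. Grasp across its 60 mm width.
- yellow_tray: Same tray with a yellow lid, 120 (x) x 60 (y) x 40 mm high, about 0.25 kg. Loose, starts on the green tray. Origin: centre of its underside.
- mat: Empty black rubber mat fixed to the bench, 150 (x) x 90 (y) x 3 mm thick, with two white lines along its long edges. Origin: centre of its underside. It lies on the other side (left or right) from the reader. The trays go on it centred, with their long sides along the mat's long sides (x).
- dock_home (a point): Point on the bench where the centre of the plate's underside lies when the plate is fully home. Its x axis points into the dock, away from the robot. The black end stop's near face (30 mm high) lies 64 mm past this point. To start the plate's centre is 138 to 155 mm before it and up to 15 mm to either side. The dock has no floor: the plate slides on the bench.
- station: White plate reader with its dock, fixed; origin on the bench 80 mm before dock_home, same axes. Guide walls 20 mm high, 8 mm thick, inner faces at y = +-49 mm, run from x = 70 to 146 mm; from there back to x = 19 mm they flare out at 25 degrees to y = +-72 mm. The reader, 200 mm wide, 150 mm deep, 116 mm high, begins at x = 154 mm.
- switchbox: Grey control box of the reader fixed to the bench, 90 (x) x 70 (y) x 45 mm high, with a bat toggle in the middle of its top. Origin: centre of its underside. A red dot marks its -x side (off), a green dot its +x side (on); -x points roughly towards the robot.
- bat_tip (a point): Tip of the aluminium bat toggle, a 12 mm thick rounded bar with a 16 mm ball end; the tip is 54 mm from the pivot, which lies on the centre line of the control box at 45 mm above the bench.
- bat (a joint): Lean of the bat toggle from upright in rad: -0.5 is off (leaning to the control box's -x side, red dot), +0.5 is on (leaning to its +x side, green dot). It falls to the nearer end by its top weight once past the centre and stays there; flipping needs less than 1 N at the tip.
- beaker: Bystander: orange open cup, 84 mm across the rim, 100 mm high, loose. Origin: centre of its underside.
- reagent: Bystander: amber bottle, 64 mm across, 130 mm high, loose. Origin: centre of its underside.
- dish: Bystander: white bowl, 110 mm across, 45 mm high, loose. Origin: centre of its underside.
- jar: Bystander: clear jar, 64 mm across, 75 mm high, loose. Origin: centre of its underside.
- pot: Bystander: small white pot with a red cap, 52 mm across, 60 mm high, loose. Origin: centre of its underside.
Mind the look-alikes: they are no part of the job. There is more than one size of the mat; the job needs the middle-sized.

How it is judged:
By the outcome, as a careful person would: the job done as asked, in the order asked, and still so for the second after the job is handed in, with the robot touching nothing.
It also fails if it takes over 72 s, if anything falls off the work surface, if the arm or the gripper's body presses on something with over 40 N, if the wrist force passes 120 N, or if a joint passes its speed limit or range.

## Working session

There is one attempt and no reset: what is moved stays moved. The work goes in short steps, Python scripts to look and compute and a tool call to move; the robot and the scene stay as the last step left them, time stands still between calls to the robot, and variables do not carry over. Pictures are saved under pics/ and viewed, at most 10 in all, crops included, and the job is handed in when it is done.

Besides the shell and the picture viewer there is one more tool, called by a JSON object that holds its "op" and its "data". carry_out: Moves the arm, as the interface text tells. Its arguments: {"type":"object","properties":{"commands":{"type":"array"},"newtons":{"type":"number"}},"required":["commands"]}

```bash
mkdir -p pics
python3 - <<'E'
from cell import robot
import cv2,pickle
o=robot.observe(); print(o)
for n in ["scene","side"]:
    p=robot.read_camera(n); pickle.dump(p,open(n+'.pkl','wb'))
    cv2.imwrite(f'pics/{n}0.png',p['pixels'][:,:,::-1])
    print(n,[p[k] for k in p if k!='pixels'])
    for t in ['plate','green_tray','yellow_tray','mat','dock_home','station','switchbox','bat_tip','beaker','reagent','dish','jar','pot']:
        print(t,[(d['at'],round(d['p'],2)) for d in robot.tip_of(p,t)][:4])
E
```

```text
{'time': 0.0, 'qpos': array([-1.37702140e+00,  3.42704637e-01,  1.52505895e+00,  8.33077561e-06,
        1.27540726e+00, -1.45999935e-01]), 'qvel': array([ 0.0007795 , -0.00093294, -0.00069383,  0.00055168, -0.00017816,
       -0.00247861]), 'joint_efforts': array([ 4.81965380e-04, -4.31234729e+01, -2.44219548e+01,  7.16570509e-02,
        5.58310084e-02, -1.18503563e-04]), 'tool_pos': array([ 0.17491414, -0.49457757,  0.2430397 ]), 'tool_rot': array([-3.14003241e+00, -2.37479662e-04,  3.39772242e-01]), 'contact_force': array([ 0.59876861,  0.21081188, -0.19805007]), 'torque': array([-0.02327703, -0.03616167, -0.0061317 ]), 'grip_force': 0.0, 'opening': 0.09188750099176281}
scene [406.48444918303977, 406.48444918303977, 320.33626444421026, 201.17187338702783, array([[-0.84460837,  0.53538215, -0.00162799,  0.51538023],
       [-0.37244582, -0.58537337,  0.72015424,  0.1616979 ],
       [ 0.38460475,  0.60885464,  0.69381209, -1.37486098],
       [ 0.        ,  0.        ,  0.        ,  1.        ]]), 1]
plate [([388.7, 245.2], 0.64)]
green_tray [([440.3, 319.3], 0.61)]
yellow_tray [(
[... 609 characters left out ...]
3228966],
       [-0.27052657, -0.62199738,  0.73480244, -1.54772586],
       [ 0.        ,  0.        ,  0.        ,  1.        ]]), 2]
plate [([265.4, 188.4], 0.81)]
green_tray [([265.6, 182.0], 0.77)]
yellow_tray [([275.5, 226.8], 0.64), ([266.4, 172.4], 0.59)]
mat [([407.8, 249.4], 0.85), ([306.4, 330.3], 0.8), ([332.8, 260.5], 0.7), ([323.9, 203.7], 0.69)]
dock_home [([302.3, 175.6], 0.76)]
station []
switchbox [([323.1, 206.1], 0.63)]
bat_tip [([319.1, 191.5], 0.41)]
beaker [([250.9, 147.9], 0.6), ([276.7, 227.3], 0.53)]
reagent [([274.8, 230.0], 0.76), ([224.4, 154.2], 0.3)]
dish [([366.5, 314.3], 0.69)]
jar [([364.5, 197.4], 0.64)]
pot [([223.4, 154.0], 0.75), ([265.7, 170.2], 0.21)]
```

View pics/scene0.png

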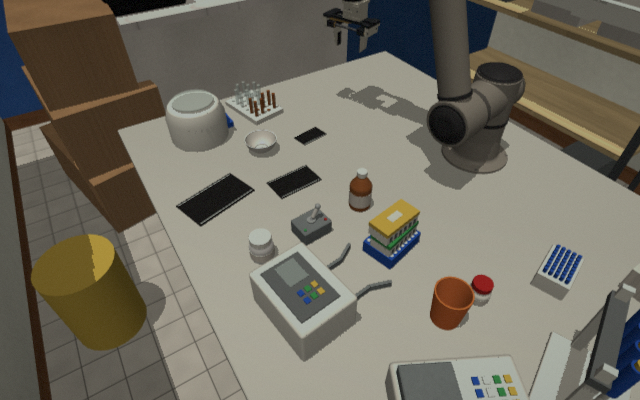

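View pics/side0.png

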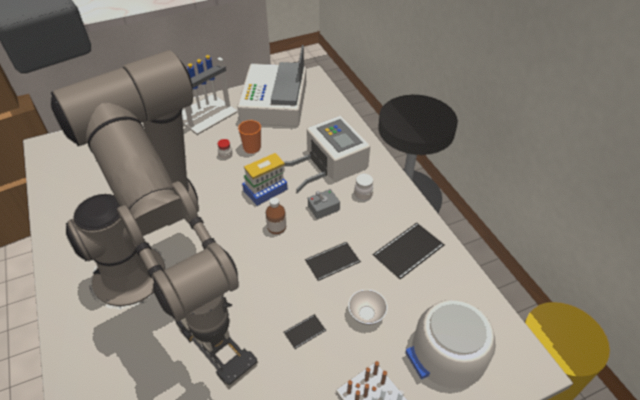

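The look-alikes are the three mats: small (scene 310,135 / side 305,330), middle (294,181 / 333,260) and large (215,198 / 408,249). There is also a grey device and a second rack at the scene's bottom right. The stack is at scene (393,232) and side (265,178). The reader is at scene (302,297), the switchbox at (312,222). I'll measure coarse positions next, then look with the wrist camera.

```bash
cat > h.py <<'E'
import numpy as np,cv2,pickle
from scipy.spatial.transform import Rotation as R
def Rt(rot): return R.from_euler('xyz',rot).as_matrix()
def wristview(p,o):
    T=np.eye(4);T[:3,:3]=Rt(o['tool_rot']);T[:3,3]=o['tool_pos']
    return np.linalg.inv(T@np.array(p['T_tool_cam']))
def proj(p,X):
    X=np.atleast_2d(X); c=X@p['view'][:3,:3].T+p['view'][:3,3]
    return np.c_[p['cx']+p['fx']*c[:,0]/-c[:,2], p['cy']-p['fy']*c[:,1]/-c[:,2]]
def back(p,uv,z):
    V=np.linalg.inv(p['view']); d=V[:3,:3]@np.array([(uv[0]-p['cx'])/p['fx'],-(uv[1]-p['cy'])/p['fy'],-1.])
    s=(z-V[2,3])/d[2]; return V[:3,3]+s*d
def rect(x,y,a,lx,ly,z):
    c,s=np.cos(a),np.sin(a); q=np.array([[1,1],[-1,1],[-1,-1],[1,-1]])*[lx/2,ly/2]
    return np.c_[q@np.array([[c,s],[-s,c]])+[x,y],np.full(4,z)]
E
python3 - <<'E'
from h import *
S=pickle.load(open('scene.pkl','rb'));D=pickle.load(open('side.pkl','rb'))
def b(n,s,d,z):
    print(n,back(S,s,z)[:2].round(3) if s else '',back(D,d,z)[:2].round(3) if d else '')
b('mat',(293.2,182.6),(332.8,260.5),.003)
b('matS',(312,136),(306,330),.003);b('matL',(220,197),(408,249),.003)
b('yellow',(394,216),(264,165),.12)
b('home',(353.2,278.3),(302.3,175.6),0)
b('switch',(308.7,229.8),(323.1,206.1),0)
b('switchtip',(317,206),(319,193),.092)
b('beaker',(452,290),(250,128),.1)
b('jar',(263,253.9),(364.5,197.4),0)
b('dish',(263.4,150.6),(366.5,314.3),0)
b('pot',(482,284),(224,144),.06)
b('reagent',(362,172),(274.5,203),.13)
b('dark region',None,None,0)
for P,u,l in((S,(294,181),''),(D,(333,260),'')):
    m=(P['pixels'].max(2)<60).astype('uint8'); n,lab,st,c=cv2.connectedComponentsWithStats(m)
    for i in range(1,n):
        if st[i,4]>150 and np.hypot(*(c[i]-u))<15:
            bx=cv2.boxPoints(cv2.minAreaRect(np.argwhere(lab==i)[:,::-1].astype('float32')))
            ct=cv2.findContours((lab==i).astype('uint8'),0,2)[0][0]; q=cv2.approxPolyDP(ct,4,True)[:,0]
            W=[back(P,x,.003)[:2].round(3).tolist() for x in q]; print(c[i],q.tolist(),W)
def up(P,a,n,k): 
    x0,y0,x1,y1=a; cv2.imwrite(n,cv2.resize(P['pixels'][y0:y1,x0:x1,::-1],None,fx=k,fy=k,interpolation=2))
up(S,(235,150,435,300),'pics/s_crop.png',4)
E
```

```text
mat [ 0.588 -0.193] [ 0.583 -0.206]
matS [ 0.408 -0.375] [ 0.417 -0.389]
matL [ 0.805 -0.254] [ 0.817 -0.262]
yellow [0.502 0.167] [0.501 0.16 ]
home [0.639 0.197] [0.642 0.175]
switch [ 0.648 -0.001] [0.649 0.012]
switchtip [0.628 0.012] [ 0.626 -0.006]
beaker [0.524 0.389] [0.527 0.383]
jar [0.793 0.008] [ 0.795 -0.009]
dish [ 0.59  -0.394] [ 0.593 -0.412]
pot [0.428 0.4  ] [0.423 0.383]
reagent [ 0.475 -0.001] [ 0.471 -0.021]
dark region  
[293.0136612  181.00819672] [[320, 179], [306, 166], [267, 183], [281, 197]] [[0.508, -0.162], [0.512, -0.242], [0.658, -0.235], [0.651, -0.156]]
```

View pics/s_crop.png

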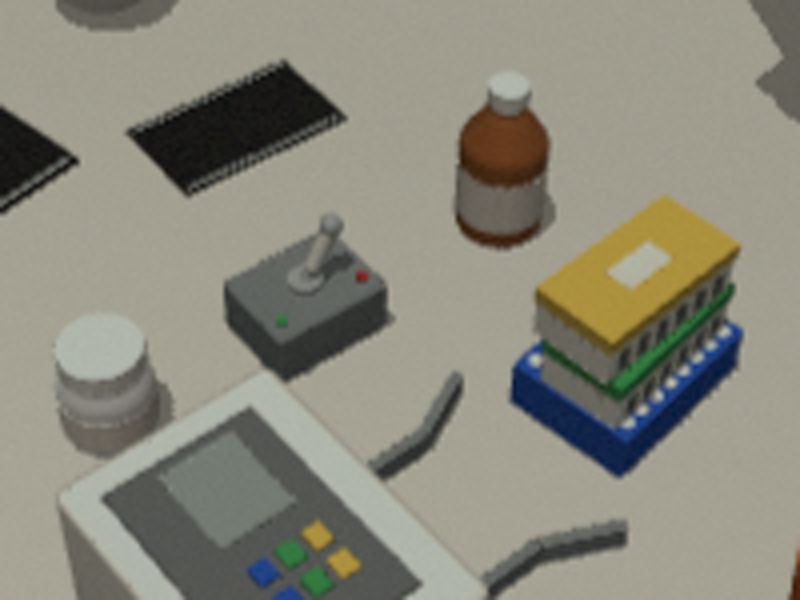

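The stack stands alone in front of the reader, and the bat leans to the red dot, so the switch is off. The middle mat is at crop (237,127). The side view sits about 15 mm off the scene view, so I'll check with the wrist camera.

```bash
cat >> h.py <<'E'
def plan(target,yaw,o=None,n=None):
    "row numbers for a tool-down move to target (m) and world yaw, in one heading (turn spread evenly)"
    from cell import robot
    o=o or robot.observe(); d=np.array(target)-o['tool_pos']; y0=o['tool_rot'][2]; c,s=np.cos(y0),np.sin(y0)
    print('now',o['tool_pos'].round(4),o['tool_rot'].round(4),'-> tool shift (old heading)',np.round([c*d[0]+s*d[1], s*d[0]-c*d[1], -d[2]],4),'turn',round(y0-yaw,4),'dist',np.linalg.norm(d).round(3))
E
python3 - <<'E'
from h import *
from cell import robot
p=robot.read_camera('wrist'); print({k:p[k] for k in p if k!='pixels'})
plan([.50,-.2,.36],0.05)
E
```

```text
{'fx': 311.21932864113796, 'fy': 311.21932864113796, 'cx': 319.00221161528896, 'cy': 205.55681895014962, 'T_tool_cam': array([[-3.60016488e-05,  9.63432355e-01,  2.67951667e-01,
         7.24399329e-02],
       [ 9.99999209e-01, -3.02112604e-04,  1.22061819e-03,
        -8.96551850e-04],
       [ 1.25693463e-03,  2.67951499e-01, -9.63431583e-01,
        -1.42775908e-01],
       [ 0.00000000e+00,  0.00000000e+00,  0.00000000e+00,
         1.00000000e+00]]), 'shot': 3}
now [ 0.175  -0.495   0.2438] [3.1415 0.     0.3398] -> tool shift (old heading) [ 0.4048 -0.1698 -0.1162] turn 0.2898 dist 0.454
```

{"op": "carry_out", "data": {"commands": [[[0.04,-0.017,-0.006],0,1],[[0.04,-0.017,-0.006],0,1],[[0.04,-0.017,-0.006],0,1],[[0.04,-0.017,-0.006],0,1],[[0.04,-0.017,-0.006],0,1],[[0.04,-0.017,-0.006],0,1],[[0.04,-0.017,-0.006],0,1],[[0.04,-0.017,-0.006],0,1],[[0.04,-0.017,-0.006],0,1],[[0.04,-0.017,-0.006],0,1],[[0,0,0],0.145,1],[[0,0,0],0.145,1],[[0,0,0],0,1]]}}

```text
time: 3.08
tool_pos: [0.4955, -0.2012, 0.3037]
tool_rot: [3.142, 0.0, 0.051]
contact_force: [-0.1, -0.6, 0.1]
opening: 0.092
grip_force: 0.0
```

```bash
cat >> h.py <<'E'
def shoot(tag):
    from cell import robot
    o=robot.observe(); p=robot.read_camera('wrist'); p['view']=wristview(p,o)
    pickle.dump(p,open(tag+'.pkl','wb')); cv2.imwrite(f'pics/{tag}.png',p['pixels'][:,:,::-1]); return p,o
def maskfit(m,near,p,z,eps=4):
    n,lab,st,c=cv2.connectedComponentsWithStats(m.astype('uint8'))
    i=min((i for i in range(1,n) if st[i,4]>150),key=lambda i:np.hypot(*(c[i]-near)))
    ct=cv2.findContours((lab==i).astype('uint8'),0,1)[0][0][:,0]
    W=np.array([back(p,x,z)[:2] for x in ct],'float32'); r=cv2.minAreaRect(W*1000)
    return c[i],r
E
python3 - <<'E'
from h import *
from cell import robot
p,o=shoot('w1'); print(o['tool_pos'],o['tool_rot'])
m=p['pixels'].max(2)<60
u=proj(p,[[.585,-.2,.003],[.65,0,0.045],[.5,.165,.12]]); print(u)
print(maskfit(m,u[0],p,.003))
E
```

```text
[ 0.49553564 -0.20123484  0.3036647 ] [3.14155273e+00 8.26530648e-05 5.13912909e-02]
[[322.52425429 105.68695751]
 [154.26264028  36.40021752]
 [-26.70344289 167.06363189]]
(array([322.38345106, 104.45682572]), ((581.801025390625, -199.83639526367188), (149.46791076660156, 89.01689147949219), 3.609217643737793))
```

View pics/w1.png

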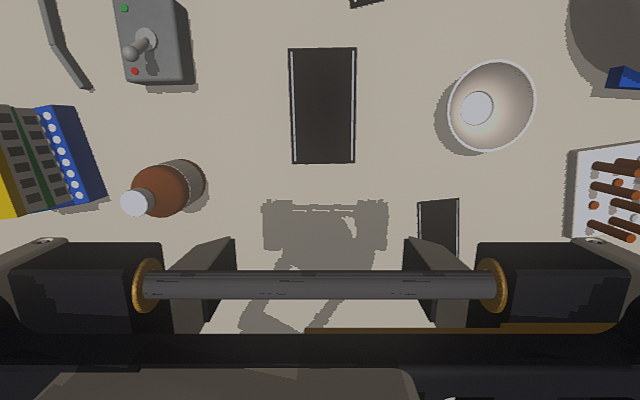

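The middle mat, at wrist (322,104), measures 149.5 x 89 mm. It is at (0.582, -0.200) with yaw 0.063, which matches the 150 x 90 described. Next I'll view the stack and dock from behind.

{"op": "carry_out", "data": {"commands": [[[-0.0085,-0.044,0],0,1],[[-0.0085,-0.044,0],0,1],[[-0.0085,-0.044,0],0,1],[[-0.0085,-0.044,0],0,1],[[-0.0085,-0.044,0],0,1],[[-0.0085,-0.044,0],0,1],[[-0.0085,-0.044,0],0,1],[[-0.0085,-0.044,0],0,1],[[0,0,0],-0.15,1],[[0,0,0],0,1],[[0,0,0],0,1]]}}

```text
time: 4.5
tool_pos: [0.4102, 0.1463, 0.3037]
tool_rot: [3.141, -0.0, 0.197]
contact_force: [0.3, -1.0, 0.2]
opening: 0.0917
grip_force: 0.0
```

Run:
```python
from h import *
from cell import robot
p,o=shoot('w2'); print(o['tool_pos'],o['tool_rot'])
hsv=cv2.cvtColor(p['pixels'],cv2.COLOR_RGB2HSV)
H,S,V=[hsv[...,i].astype(int) for i in range(3)]
yl=(abs(H-23)<6)&(S>120)&(V>70); yl=cv2.morphologyEx(yl.astype('uint8'),cv2.MORPH_CLOSE,np.ones((25,25)))
u=proj(p,[[.5,.16,.12],[.65,.19,0],[.65,0,0.045]]);print(u)
print(maskfit(yl,u[0],p,.12))
for t in ['dock_home','switchbox','bat_tip','yellow_tray','plate','station']:
    print(t,[(d['at'],round(d['p'],2)) for d in robot.tip_of(p,t)][:3])
```

```text
[0.41016991 0.14632813 0.30371716] [ 3.14138471e+00 -8.91223019e-05  1.97416598e-01]
[[324.5398894   99.69814601]
 [323.54476628 -25.17518419]
 [489.28728083  -4.63134122]]
(array([316.84411997, 134.98303078]), ((494.2027282714844, 166.16165161132812), (106.1186752319336, 60.56085205078125), 9.730256080627441))
dock_home []
switchbox [([462.4, 9.8], 0.79)]
bat_tip [([499.0, 8.2], 0.52)]
yellow_tray [([315.5, 99.9], 0.6)]
plate []
station []
```

View pics/w2.png

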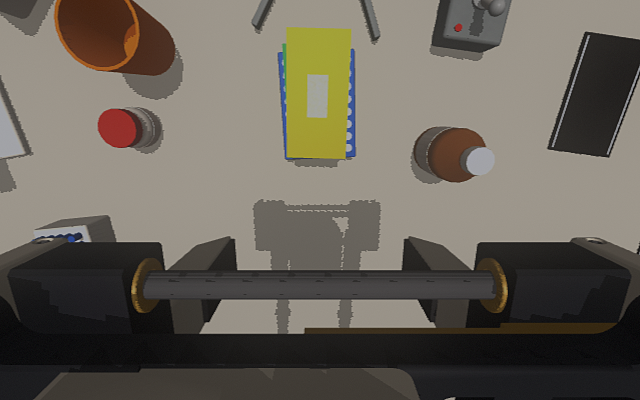

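The stack is at wrist (318,95), with the yellow lid spanning cols 285–352 and rows 28–160. Green is slightly offset under it. The guides are at the top edge. I'll move over the stack, where both the lid and the dock can be seen.

Run:
```python
from h import *
p=pickle.load(open('w2.pkl','rb')); a=p['pixels'].astype(int)
m=(np.minimum(a[...,0],a[...,1])-a[...,2]>70)&(abs(a[...,0]-a[...,1])<60)
m[200:]=0; m[:,:250]=0
m=cv2.morphologyEx(m.astype('uint8'),cv2.MORPH_CLOSE,np.ones((5,5)))
c,r=maskfit(m,(318,95),p,.12); print(c,r)
x,y=np.array(r[0])/1000
plan([x-.03,y,.26],0.17)
```

```text
[317.07831752  90.92536468] ((501.8859558105469, 168.2005615234375), (121.70452880859375, 61.11791229248047), 9.752155303955078)
now [0.4101 0.1465 0.3037] [ 3.1415 -0.      0.1989] -> tool shift (old heading) [ 0.0648 -0.009   0.0437] turn 0.0289 dist 0.079
```

{"op": "carry_out", "data": {"commands": [[[0.033,-0.0045,0.022],0,1],[[0.032,-0.0045,0.022],0.029,1],[[0,0,0],0,1],[[0,0,0],0,1]]}}

```text
time: 5.35
tool_pos: [0.4716, 0.1683, 0.2599]
tool_rot: [3.141, 0.001, 0.171]
contact_force: [-0.0, 0.5, 0.0]
opening: 0.0917
grip_force: 0.0
```

Run:
```python
from h import *
from cell import robot
p,o=shoot('w3'); a=p['pixels'].astype(int)
m=(np.minimum(a[...,0],a[...,1])-a[...,2]>70)&(abs(a[...,0]-a[...,1])<60)
m[235:]=0; m[:,:220]=0
m=cv2.morphologyEx(m.astype('uint8'),cv2.MORPH_CLOSE,np.ones((5,5)))
c,r=maskfit(m,(318,140),p,.12); print(c,r)
plan([.502,.168,.100],.170)
for t in ['dock_home','switchbox','bat_tip','station']:
    print(t,[(d['at'],round(d['p'],2)) for d in robot.tip_of(p,t)][:3])
```

```text
[326.42867242 154.97822706] ((501.3551330566406, 168.070068359375), (120.57087707519531, 61.231136322021484), 9.892634391784668)
now [0.4716 0.1684 0.2604] [ 3.1415e+00 -6.0000e-04  1.7100e-01] -> tool shift (old heading) [0.0299 0.0055 0.1604] turn 0.001 dist 0.163
dock_home []
switchbox [([477.6, 56.7], 0.83)]
bat_tip [([524.1, 65.7], 0.73), ([326.7, 161.9], 0.64)]
station [([452.7, 196.9], 0.75)]
```

View pics/w3.png

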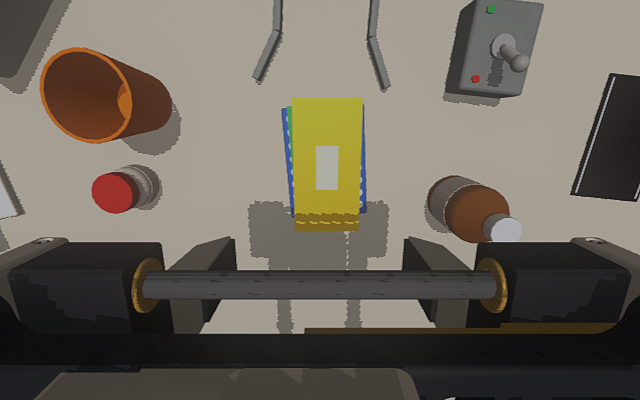

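The lid is at (326,155) and matches the earlier fit. The guides are seen at (268,40) and (378,45), with their flare ends at (258,80) and (387,88). Now I'll grasp yellow.

{"op": "carry_out", "data": {"commands": [[[0.03,0.0055,0.0],0,1],[[0,0,0.05],0,1],[[0,0,0.05],0,1],[[0,0,0.04],0,1],[[0,0,0.02],0,1],[[0,0,0],0,1],[[0,0,0],0,0.5],[[0,0,0],0,0.5],[[0,0,0],0,0.5],[[0,0,0],0,0.5],[[0,0,0],0,0.5]], "newtons": 25}}

```text
time: 6.98
tool_pos: [0.5028, 0.168, 0.1003]
tool_rot: [3.141, -0.001, 0.171]
contact_force: [-0.7, -1.7, 5.8]
opening: 0.0595
grip_force: 25.0
```

{"op": "carry_out", "data": {"commands": [[[0,0,-0.02],0,0.5],[[0,0,-0.04],0,0.5],[[0,0,-0.05],0,0.5],[[-0.0174,0.04,0],0,0.5],[[-0.0174,0.04,0],0,0.5],[[-0.0174,0.04,0],0,0.5],[[-0.0174,0.04,0],0,0.5],[[-0.0174,0.04,0],0,0.5],[[-0.0174,0.04,0],0,0.5],[[-0.0174,0.04,0],0,0.5],[[-0.0174,0.04,0],0,0.5],[[0,0,0],0.108,0.5],[[0,0,0],0,0.5]]}}

```text
time: 8.6
tool_pos: [0.4192, -0.1709, 0.2092]
tool_rot: [-3.141, 0.001, 0.062]
contact_force: [-1.0, 0.5, -2.6]
opening: 0.0597
grip_force: 25.0
```

Run:
```python
from h import *
from cell import robot
p,o=shoot('w4'); print(o['tool_pos'],o['tool_rot'])
S=robot.read_camera('scene');pickle.dump(S,open('scene2.pkl','rb'))
x0,y0,x1,y1=235,130,435,280
cv2.imwrite('pics/s2.png',np.hstack([cv2.resize(S['pixels'][y0:y1,x0:x1,::-1],(600,450)),]))
```

```text
[ 0.41920048 -0.1708977   0.20917415] [-3.14059209e+00  9.53073838e-04  6.24750979e-02]Traceback (most recent call last):
  File "<stdin>", line 4, in <module>
FileNotFoundError: [Errno 2] No such file or directory: 'scene2.pkl'
```

Yellow is held: 60 mm opening, and its weight shows on the force reading. I'll set it down for now on free bench at (0.42, -0.17).

{"op": "carry_out", "data": {"commands": [[[0,0,0.05],0,0.5],[[0,0,0.05],0,0.5],[[0,0,0.05],0,0.5],[[0,0,0.025],0,0.5],[[0,0,0.009],0,0.5],[[0,0,0.0035],0,0.5],[[0,0,0],0,0.5],[[0,0,0],0,0.85],[[0,0,0],0,1],[[0,0,0],0,1],[[0,0,-0.02],0,1],[[0,0,-0.05],0,1],[[0,0,-0.06],0,1],[[0,0,-0.06],0,1],[[0,0,0],0,1]]}}

```text
time: 10.58
tool_pos: [0.4217, -0.1721, 0.2168]
tool_rot: [3.135, -0.008, 0.063]
contact_force: [0.8, -1.4, -0.1]
opening: 0.0916
grip_force: 0.0
```

```bash
ls -la; df . | tail -1
python3 - <<'E'
from h import *
plan([.47,.163,.24],.17)
E
```

```text
total 4528
drwxr-xr-x  3 agent agent   4096 Dec  1 14:42 .
drwxr-xr-x 23 root  root    4096 Dec  1 14:39 ..
-rw-r--r--  1 agent agent   1828 Dec  1 14:40 h.py
drwxr-xr-x  2 agent agent   4096 Dec  1 14:42 pics
-rw-r--r--  1 agent agent 768447 Dec  1 14:39 scene.pkl
-rw-r--r--  1 agent agent 768447 Dec  1 14:39 side.pkl
-rw-r--r--  1 agent agent 768620 Dec  1 14:40 w1.pkl
-rw-r--r--  1 agent agent 768620 Dec  1 14:41 w2.pkl
-rw-r--r--  1 agent agent 768620 Dec  1 14:42 w3.pkl
-rw-r--r--  1 agent agent 768620 Dec  1 14:42 w4.pkl
/dev/vda       264212084 1388468  83681140   2% /
now [ 0.4217 -0.1721  0.2168] [ 3.1355 -0.0085  0.0629] -> tool shift (old heading) [ 0.0692 -0.3314 -0.0232] turn -0.1071 dist 0.339
```

{"op": "carry_out", "data": {"commands": [[[0.0087,-0.0414,-0.003],0,1],[[0.0087,-0.0414,-0.003],0,1],[[0.0087,-0.0414,-0.003],0,1],[[0.0087,-0.0414,-0.003],0,1],[[0.0087,-0.0414,-0.003],0,1],[[0.0087,-0.0414,-0.003],0,1],[[0.0087,-0.0414,-0.003],0,1],[[0.0087,-0.0414,-0.003],0,1],[[0,0,0],-0.107,1],[[0,0,0],0,1],[[0,0,0],0,1]]}}

```text
time: 11.95
tool_pos: [0.4681, 0.1637, 0.2355]
tool_rot: [3.141, 0.001, 0.167]
contact_force: [0.3, 0.3, -0.0]
opening: 0.0916
grip_force: 0.0
```

Run:
```python
from h import *
from cell import robot
p,o=shoot('w5'); a=p['pixels'].astype(int)
g=(a[...,1]-np.maximum(a[...,0],a[...,2])>35); b=(a[...,2]-a[...,0]>50)
for m in(g,b): m[235:]=0; m[:,:220]=0; m[:,420:]=0
k=cv2.morphologyEx(g.astype('uint8'),cv2.MORPH_CLOSE,np.ones((5,5)))
c,r=maskfit(k,(318,140),p,.08,); print(c,r)
print(proj(p,rect(r[0][0]/1000,r[0][1]/1000,np.radians(r[2]),.12,.06,.08)).round())
```

```text
[316.67240422 158.83939478] ((497.4539794921875, 171.91006469726562), (121.84109497070312, 60.97715377807617), 13.869359970092773)
[[279. 101.]
 [292. 225.]
 [351. 221.]
 [345.  96.]]
```

View pics/w5.png

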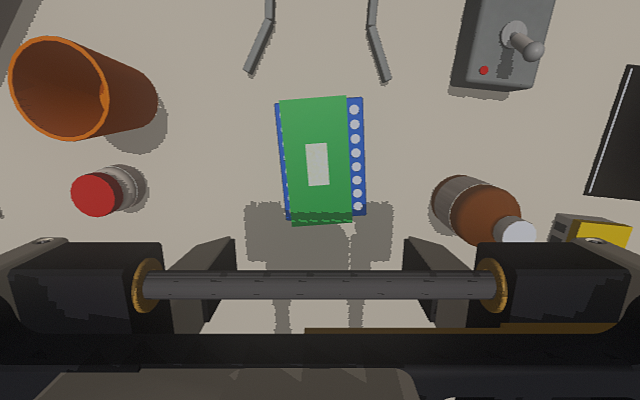

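The green tray's lid is at (317,159), which gives (0.4975, 0.172), yaw 0.242 and a 121 x 61 mm fit. Grasping it.

{"op": "carry_out", "data": {"commands": [[[0.0304,-0.0032,0.0],0,1],[[0,0,0.05],-0.075,1],[[0,0,0.05],0,1],[[0,0,0.04],0,1],[[0,0,0.025],0,1],[[0,0,0.0085],0,1],[[0,0,0],0,1],[[0,0,0],0,0.5],[[0,0,0],0,0.5],[[0,0,0],0,0.5],[[0,0,0],0,0.5],[[0,0,0],0,0.5]]}}

```text
time: 13.5
tool_pos: [0.4981, 0.1722, 0.0632]
tool_rot: [3.141, -0.001, 0.245]
contact_force: [-0.5, -2.4, 5.4]
opening: 0.0599
grip_force: 25.0
```

{"op": "carry_out", "data": {"commands": [[[0,0,-0.02],0,0.5],[[0,0,-0.04],0,0.5],[[0,0,-0.045],0,0.5],[[0,0,-0.04],0,0.5],[[-0.001,0.0423,0],0,0.5],[[-0.001,0.0423,0],0,0.5],[[-0.001,0.0424,0],0,0.5],[[-0.001,0.0424,0],0,0.5],[[-0.001,0.0424,0],0,0.5],[[-0.001,0.0424,0],0,0.5],[[-0.001,0.0424,0],0,0.5],[[-0.001,0.0424,0],0,0.5],[[-0.001,0.0424,0],0,0.5],[[0,0,0],0.182,0.5],[[0,0,0],0,0.5],[[0,0,0],0,0.5]]}}

```text
time: 15.5
tool_pos: [0.5812, -0.1991, 0.2072]
tool_rot: [-3.141, 0.001, 0.067]
contact_force: [0.6, -0.5, -3.4]
opening: 0.0597
grip_force: 25.0
```

Run:
```python
from h import *
plan([.582,-.200,.0472],.063)
```

```text
now [ 0.5812 -0.1991  0.2072] [-3.1409e+00  9.0000e-04  6.6800e-02] -> tool shift (old heading) [0.0007 0.0009 0.16  ] turn 0.0038 dist 0.16
```

{"op": "carry_out", "data": {"commands": [[[0.0007,0.0009,0.05],0.004,0.5],[[0,0,0.05],0,0.5],[[0,0,0.045],0,0.5],[[0,0,0.023],0,0.5],[[0,0,0.009],0,0.5],[[0,0,0.0035],0,0.5],[[0,0,0],0,0.5],[[0,0,0],0,0.8],[[0,0,0],0,1],[[0,0,0],0,1],[[0,0,-0.02],0,1],[[0,0,-0.05],0,1],[[0,0,-0.06],0,1],[[0,0,-0.05],0,1],[[-0.055,0,0],0,1],[[-0.055,0,0],0,1],[[-0.055,0,0],0,1],[[-0.025,0,0],0,1],[[0,0,0],0,1]]}}

```text
time: 17.88
tool_pos: [0.3915, -0.212, 0.2079]
tool_rot: [3.141, -0.001, 0.057]
contact_force: [0.6, -0.4, 0.6]
opening: 0.0918
grip_force: 0.0
```

Run:
```python
from h import *
p,o=shoot('w6'); print(o['tool_pos'],o['tool_rot'])
a=p['pixels'].astype(int); g=(a[...,1]-np.maximum(a[...,0],a[...,2])>35); g[235:]=0
y=(np.minimum(a[...,0],a[...,1])-a[...,2]>70)&(abs(a[...,0]-a[...,1])<60)
g=cv2.morphologyEx(g.astype('uint8'),cv2.MORPH_CLOSE,np.ones((5,5)))
u=proj(p,[[.582,-.2,.043],[.4217,-.172,.04]]);print(u)
print('green',maskfit(g,u[0],p,.043))
try: print('yel',maskfit(y,u[1],p,.04))
except Exception as e: print(e)
```

```text
[ 0.3915239  -0.21195922  0.20787123] [ 3.14090066e+00 -6.74713546e-04  5.69996712e-02]
[[319.134979   -25.82248933]
 [281.88715042 160.45492231]]
green (array([318.95185695,  25.31884457]), ((542.6318359375, -202.1295166015625), (40.33147048950195, 61.8598747253418), 3.261927366256714))
yel (array([279.64887688, 151.22445533]), ((423.7297668457031, -169.50115966796875), (111.9482650756836, 61.239501953125), 3.677518129348755))
```

View pics/w6.png

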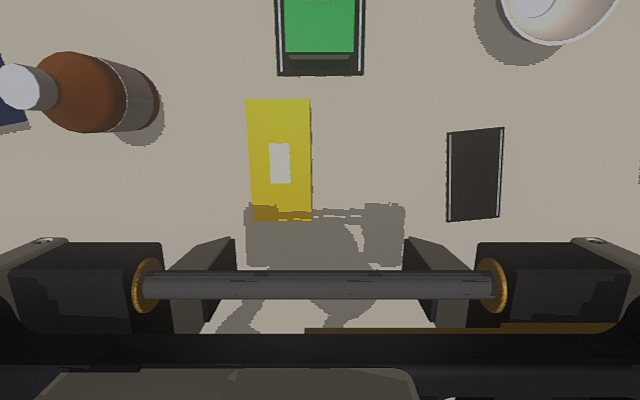

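Green sits centred on the mat at (319,25). Yellow is at (280,160), which gives (0.4195, -0.1697). Picking yellow up and viewing green before placing.

{"op": "carry_out", "data": {"commands": [[[0.031,-0.0403,0.0],-0.006,1],[[0,0,0.05],0,1],[[0,0,0.05],0,1],[[0,0,0.05],0,1],[[0,0,0.027],0,1],[[0,0,0.009],0,1],[[0,0,0],0,1],[[0,0,0],0,0.5],[[0,0,0],0,0.5],[[0,0,0],0,0.5],[[0,0,0],0,0.5],[[0,0,0],0,0.5]]}}

```text
time: 19.42
tool_pos: [0.4214, -0.1701, 0.0217]
tool_rot: [3.141, -0.001, 0.065]
contact_force: [0.5, -0.5, 5.9]
opening: 0.06
grip_force: 25.0
```

{"op": "carry_out", "data": {"commands": [[[0,0,-0.02],0,0.5],[[0,0,-0.04],0,0.5],[[0,0,-0.05],0,0.5],[[0,0,-0.05],0,0.5],[[0.025,0.015,-0.02],0,0.5],[[0.025,0.015,0],0,0.5],[[0,0,0],0,0.5],[[0,0,0],0,0.5]]}}

```text
time: 20.42
tool_pos: [0.4719, -0.1958, 0.2002]
tool_rot: [-3.14, 0.002, 0.065]
contact_force: [0.1, 0.5, -2.1]
opening: 0.0601
grip_force: 25.0
```

Run:
```python
from h import *
p,o=shoot('w7'); print(o['tool_pos'],o['tool_rot'])
a=p['pixels'].astype(int); g=(a[...,1]-np.maximum(a[...,0],a[...,2])>35); g[235:]=0
g=cv2.morphologyEx(g.astype('uint8'),cv2.MORPH_CLOSE,np.ones((5,5)))
u=proj(p,[[.582,-.2,.043]]);print(u)
c,r=maskfit(g,u[0],p,.043); print('green',c,r)
ys,xs=np.where(g); print(xs.min(),xs.max(),ys.min(),ys.max())
plan([.582,-.2,.066],.063)
m=p['pixels'].max(2)<60;
```

```text
[ 0.47190919 -0.19583461  0.20020233] [-3.13989017e+00  2.48415245e-03  6.48215136e-02]
[[333.38327944  75.04405268]]
green [333.27153579  69.87016915] ((581.1014404296875, -199.79470825195312), (119.67444610595703, 62.14619827270508), 3.463163375854492)
298 371 0 144
now [ 0.4719 -0.1958  0.2004] [-3.1401e+00  2.1000e-03  6.4800e-02] -> tool shift (old heading) [0.1096 0.0113 0.1344] turn 0.0018 dist 0.174
```

View pics/w7.png

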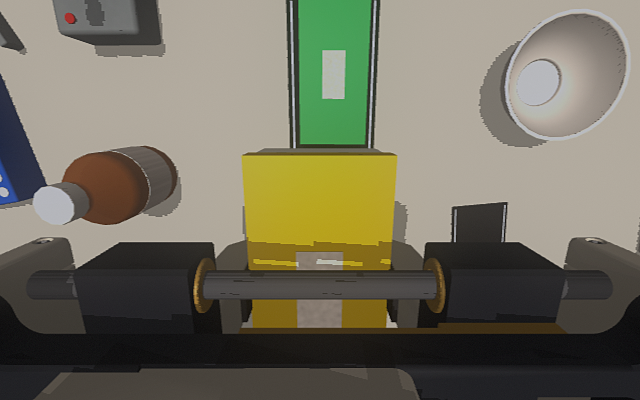

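The held yellow tray (edge at row 153) is centred in the jaws within about 1 mm. Green's label at (333,74) lies where expected, at (0.582, -0.200). Placing yellow on green.

{"op": "carry_out", "data": {"commands": [[[0.037,0.0038,0],0,0.5],[[0.037,0.0038,0],0.002,0.5],[[0.0366,0.0037,0],0,0.5],[[0,0,0.05],0,0.5],[[0,0,0.045],0,0.5],[[0,0,0.02],0,0.5],[[0,0,0],0,0.5]]}}

```text
time: 21.35
tool_pos: [0.5823, -0.1998, 0.0842]
tool_rot: [-3.139, 0.005, 0.063]
contact_force: [-0.4, -0.6, -2.2]
opening: 0.0597
grip_force: 25.0
```

{"op": "carry_out", "data": {"commands": [[[0,0,0.013],0,0.5],[[0,0,0.006],0,0.5],[[0,0,0],0,0.5],[[0,0,0],0,0.8],[[0,0,0],0,1],[[0,0,0],0,1],[[0,0,-0.02],0,1],[[0,0,-0.05],0,1],[[0,0,-0.06],0,1],[[0,0,-0.03],0,1],[[-0.05,0,0],0,1],[[-0.05,0,0],0,1],[[-0.02,0,0],0,1],[[0,0,0],0,1],[[0,0,0],0,1]]}}

```text
time: 23.22
tool_pos: [0.4652, -0.2084, 0.2276]
tool_rot: [3.141, -0.001, 0.063]
contact_force: [-0.1, 0.2, 0.3]
opening: 0.0916
grip_force: 0.0
```

Run:
```python
from h import *
p,o=shoot('w8'); print(o['tool_pos'],o['tool_rot'])
a=p['pixels'].astype(int)
y=(np.minimum(a[...,0],a[...,1])-a[...,2]>70)&(abs(a[...,0]-a[...,1])<60)
y=cv2.morphologyEx(y.astype('uint8'),cv2.MORPH_CLOSE,np.ones((5,5)))
u=proj(p,[[.582,-.2,.083]]);print(u)
print('yel',maskfit(y,u[0],p,.083))
plan([.38,.14,.24],.17)
```

```text
[ 0.4651575  -0.20837135  0.22755718] [ 3.14093680e+00 -1.16093005e-03  6.27793140e-02]
[[319.21632845  64.26865233]]
yel (array([318.98293994,  67.8042767 ]), ((575.7127075195312, -200.07711791992188), (108.66326904296875, 61.16452407836914), 3.7173285484313965))
now [ 0.4652 -0.2083  0.2273] [ 3.1412e+00 -8.0000e-04  6.3100e-02] -> tool shift (old heading) [-0.0631 -0.353  -0.0127] turn -0.1069 dist 0.359
```

{"op": "carry_out", "data": {"commands": [[[0.003,-0.0413,-0.0148],0,1],[[0.003,-0.0413,-0.0148],0,1],[[0.003,-0.0413,-0.0148],0,1],[[0.003,-0.0413,-0.0148],0,1],[[0.003,-0.0413,-0.0148],0,1],[[0.003,-0.0413,-0.0148],0,1],[[0.003,-0.0413,-0.0148],0,1],[[0.003,-0.0413,-0.0148],0,1],[[0.003,-0.0413,-0.0148],0,1],[[0,0,0],-0.107,1],[[0,0,0],0,1],[[0,0,0],0,1]]}}

```text
time: 24.78
tool_pos: [0.4682, 0.1644, 0.36]
tool_rot: [3.141, 0.001, 0.168]
contact_force: [-0.1, -0.1, -0.7]
opening: 0.0919
grip_force: 0.0
```

Run:
```python
from h import *
from cell import robot
p,o=shoot('w9'); print(o['tool_pos'],o['tool_rot'])
a=p['pixels'].astype(int); b=(a[...,2]-a[...,0]>40); b[235:]=0; b[:,:200]=0; b[:,450:]=0
b=cv2.morphologyEx(b.astype('uint8'),cv2.MORPH_CLOSE,np.ones((9,9)))
u=proj(p,[[.5,.168,.04]])[0]; print(u); c,r=maskfit(b,u,p,.04); print('plate',c,r)
q=rect(r[0][0]/1000,r[0][1]/1000,np.radians(r[2]),.128,.092,.04); print(proj(p,q).round(),back(p,u,.04))
for t in ['plate','dock_home','switchbox','bat_tip','station']:
    print(t,[(d['at'],round(d['p'],2)) for d in robot.tip_of(p,t)][:3])
```

```text
[0.4681501  0.164416   0.36001136] [3.14145353e+00 6.80092040e-04 1.67683288e-01]
[321.19282993 147.27661024]
plate [321.68428808 148.4772518 ] ((495.3495788574219, 166.37887573242188), (127.5048828125, 90.90386962890625), 13.63111686706543)
[[286. 107.]
 [295. 195.]
 [355. 191.]
 [351. 103.]] [0.5   0.168 0.04 ]
plate [([321.6, 148.1], 0.57)]
dock_home []
switchbox [([440.7, 65.3], 0.68)]
bat_tip [([472.1, 75.7], 0.55)]
station []
```

View pics/w9.png

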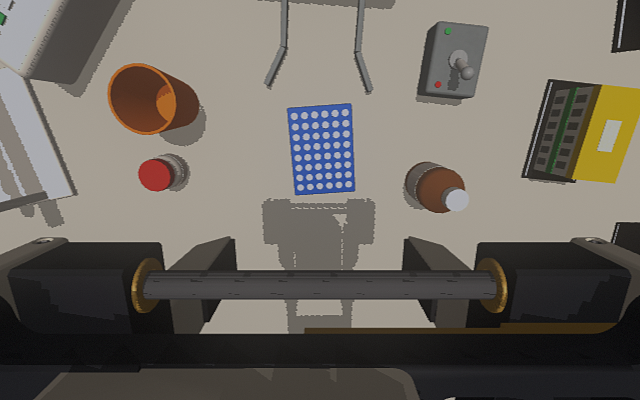

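The bare plate is at (321,148), which gives (0.4953, 0.1664), yaw 0.238. The guides' bends are at (285,48) and (360,52), with flare ends at (268,86) and (370,92). I'll fit the dock model to the guide pixels in several shots.

```bash
cat > dock.py <<'E'
from h import *
from scipy.optimize import minimize
def boxes():
    out=[]; L=np.hypot(51,23)
    for s in(1,-1):
        a=np.array([[70,49],[146,49],[146,57],[70,57]])
        n=np.array([23,51])/L*8; f=np.array([[70,49],[19,72],[19,72]+n,[70,49]+n])
        out+= [a*[1,s],f*[1,s]]
    return [np.array(o)/1000 for o in out]
BX=boxes()
def render(p,v,shape):
    m=np.zeros(shape,'uint8'); c,s=np.cos(v[2]),np.sin(v[2])
    for o in BX:
        w=o@np.array([[c,s],[-s,c]])+v[:2]
        X=np.vstack([np.c_[w,np.full(4,z)] for z in(0,.02)])
        h=cv2.convexHull(np.float32(proj(p,X))); cv2.fillConvexPoly(m,np.int32(h*16),255,cv2.LINE_AA,4)
    return m/255.
if __name__=='__main__':
    P=[pickle.load(open(t+'.pkl','rb')) for t in('w3','w5','w9')]; M=[]
    p=P[2]; mid=(back(p,(285,48),.02)+back(p,(360,52),.02))/2; d=back(p,(360,52),.02)-back(p,(285,48),.02)
    yaw=np.arctan2(d[1],d[0])+np.pi/2; v0=np.r_[mid[:2]-.07*np.array([np.cos(yaw),np.sin(yaw)]),yaw]; print(v0, np.linalg.norm(d))
    for (r,c) in((25,286),(25,360),(25,320),(215,290)): print(p['pixels'][r,c],end=' ')
    for p in P:
        a=p['pixels'].astype(int); m=(a.max(2)<150)&(a[...,2]-a[...,0]>-8)
        reg=cv2.dilate((render(p,v0,m.shape)>0).astype('uint8'),np.ones((15,15)))
        M.append((m&(reg>0)).astype(float)); print(M[-1].sum(),render(p,v0,m.shape).sum(),end='; ')
    def cost(v,idx=(0,1,2)):
        c=0
        for i in idx:
            r=render(P[i],v,M[i].shape); c+=np.abs(r-cv2.GaussianBlur(M[i],(3,3),0)).sum()/r.sum()
        return c
    sim=np.vstack([v0]+[v0+e for e in np.diag([.01,.01,.05])])
    for idx in((0,1,2),(0,),(1,),(2,)):
        s=minimize(cost,v0,args=(idx,),method='Nelder-Mead',options=dict(initial_simplex=sim,xatol=1e-5,fatol=1e-5))
        h=s.x[:2]+.08*np.array([np.cos(s.x[2]),np.sin(s.x[2])]); print(idx,s.x.round(4),'home',h.round(4),'cost',round(s.fun,3))
E
python3 dock.py
```

```text
[0.56280767 0.18027047 0.11893159] 0.10613420349242637
[77 76 75] [114 114 113] [165 158 147] [111 106 100] 1604.0 2063.9686274509804; 1693.0 2105.0235294117647; 1241.0 1643.4745098039216; (0, 1, 2) [0.5628 0.1843 0.1111] home [0.6423 0.1932] cost 0.659
(0,) [0.5632 0.1842 0.1115] home [0.6427 0.1931] cost 0.22
(1,) [0.563  0.1843 0.1094] home [0.6425 0.193 ] cost 0.194
(2,) [0.5628 0.1845 0.1098] home [0.6423 0.1933] cost 0.242
```

Dock home is (0.6425, 0.1931), yaw 0.110. The three shots agree within 0.5 mm. In the dock frame the plate is at x = -149 mm, y = -10 mm, yaw +0.128, which fits the description. I'll bring half-open fingers down behind the plate, lined up with its heading.

{"op": "carry_out", "data": {"commands": [[[-0.036,0.0047,0],0,0.5],[[-0.0352,0.0047,0],-0.07,0.5],[[0,0,0.05],0,0.5],[[0,0,0.05],0,0.5],[[0,0,0.05],0,0.5],[[0,0,0.05],0,0.5],[[0,0,0.05],0,0.5],[[0,0,0.05],0,0.5],[[0,0,0.028],0,0.5],[[0,0,0.01],0,0.5],[[0,0,0],0,0.5],[[0,0,0],0,0.5]]}}

```text
time: 26.58
tool_pos: [0.4003, 0.1433, 0.0235]
tool_rot: [3.141, -0.002, 0.24]
contact_force: [0.2, 0.3, 0.1]
opening: 0.0457
grip_force: 0.0
```

```bash
cat >> h.py <<'E'
HOME=np.array([.6425,.1931]);DY=.110
def todock(xy): d=np.array(xy)-HOME; c,s=np.cos(DY),np.sin(DY); return np.array([c*d[0]+s*d[1],-s*d[0]+c*d[1]])
def todock2world(q): c,s=np.cos(DY),np.sin(DY); return HOME+np.array([c*q[0]-s*q[1],s*q[0]+c*q[1]])
def plate(tag):
    "plate pose in the dock frame from a wrist shot, by mask overlap of the top rectangle and front/side walls"
    from scipy.optimize import minimize
    p,o=shoot(tag); a=p['pixels'].astype(int); b=(a[...,2]-a[...,0]>40).astype('uint8'); b[225:]=0
    b=cv2.morphologyEx(b,cv2.MORPH_CLOSE,np.ones((25,25))); b[225:]=0
    def cost(v):
        X=np.vstack([rect(v[0],v[1],v[2],.128,.092,z) for z in(.0,.04)]); m=np.zeros(b.shape,'uint8')
        cv2.fillConvexPoly(m,np.int32(cv2.convexHull(np.float32(proj(p,X)))*16),255,cv2.LINE_AA,4); m[225:]=0
        return np.abs(m/255.-b).sum()/b.sum()
    u=np.array([np.cos(o['tool_rot'][2]),np.sin(o['tool_rot'][2])])
    v0=np.r_[o['tool_pos'][:2]+.08*u,o['tool_rot'][2]]
    s=minimize(cost,v0,method='Nelder-Mead',options=dict(initial_simplex=np.vstack([v0]+[v0+e for e in np.diag([.02,.02,.1])]),xatol=1e-5,fatol=1e-6))
    t=todock(o['tool_pos'][:2]); print(tag,'tool',o['tool_pos'].round(4),'dock',t.round(4),'yawrel',(o['tool_rot'][2]-DY).round(4),'| plate dock',todock(s.x[:2]).round(4),'yawrel',round(s.x[2]-DY,4),'cost',round(s.fun,3))
    return p,o,s.x
E
python3 -c "
from h import *
plate('w10')"
```

```text
w10 tool [0.4003 0.1433 0.0235] dock [-0.2462 -0.0229] yawrel 0.1297 | plate dock [-0.1481 -0.0104] yawrel 0.1301 cost 0.011
```

{"op": "carry_out", "data": {"commands": [[[0.01,0,0],0,0.5],[[0.01,0,0],0,0.5],[[0.005,0,0],0,0.5],[[0.005,0,0],0,0.5],[[0.006,0,0],0,0.5],[[0.008,0,0],0,0.5],[[0.008,0,0],0,0.5],[[0.008,0,0],0,0.5],[[0,0,0],0,0.5]]}}

```text
time: 27.75
tool_pos: [0.459, 0.1576, 0.0225]
tool_rot: [3.141, -0.002, 0.24]
contact_force: [0.5, -0.7, -0.4]
opening: 0.046
grip_force: 0.0
```

```bash
python3 -c "
from h import *
plate('w11')"
```

```text
w11 tool [0.459  0.1576 0.0225] dock [-0.1863 -0.0151] yawrel 0.1298 | plate dock [-0.0982 -0.0042] yawrel 0.1305 cost 0.01
```

{"op": "carry_out", "data": {"commands": [[[0.0055,-0.0014,0],0.0217,0.5],[[0.0055,-0.0016,0],0.0217,0.5],[[0.0054,-0.0017,0],0.0217,0.5],[[0.0054,-0.0018,0],0.0217,0.5],[[0.0053,-0.0019,0],0.0217,0.5],[[0.0053,-0.002,0],0.0215,0.5],[[0,0,0],0,0.5]]}}

```text
time: 28.68
tool_pos: [0.4888, 0.1739, 0.0224]
tool_rot: [-3.141, -0.002, 0.109]
contact_force: [0.8, 0.2, -0.4]
opening: 0.0462
grip_force: 0.0
```

```bash
python3 -c "
from h import *
plate('w12')"
```

```text
w12 tool [0.4888 0.1739 0.0224] dock [-0.1549 -0.0022] yawrel -0.0005 | plate dock [-0.0668 -0.0031] yawrel -0.0013 cost 0.01
```

The plate is aligned with the dock: yaw error 1 mrad, y -3 mm. Pushing it straight in.

{"op": "carry_out", "data": {"commands": [[[0.0075,-0.0003,0],0,0.5],[[0.0075,-0.0003,0],0,0.5],[[0.0075,-0.0003,0],0,0.5],[[0.0075,-0.0003,0],0,0.5],[[0.0075,-0.0003,0],0,0.5],[[0.0075,-0.0003,0],0,0.5],[[0.0075,-0.0003,0],0,0.5],[[0.0075,-0.0003,0],0,0.5],[[0,0,0],0,0.5]]}}

```text
time: 29.85
tool_pos: [0.5481, 0.1827, 0.0226]
tool_rot: [-3.142, -0.002, 0.11]
contact_force: [0.1, 0.5, 0.3]
opening: 0.0456
grip_force: 0.0
```

```bash
python3 -c "
from h import *
plate('w13')"
```

```text
w13 tool [0.5481 0.1827 0.0226] dock [-0.095  0.   ] yawrel -0.0003 | plate dock [-0.01   -0.0006] yawrel -0.0008 cost 0.007
```

{"op": "carry_out", "data": {"commands": [[[0.003,0,0],0,0.5],[[0.002,0,0],0,0.5],[[0.001,0,0],0,0.5],[[0.001,0,0],0,0.5],[[0,0,0],0,0.5]]}}

```text
time: 30.52
tool_pos: [0.5539, 0.1833, 0.0224]
tool_rot: [3.141, 0.0, 0.11]
contact_force: [-4.6, -0.8, 3.2]
opening: 0.0458
grip_force: 2.1
```

{"op": "carry_out", "data": {"commands": [[[0.001,0,0],0,0.5],[[0.001,0,0],0,0.5],[[0,0,0],0,0.5]]}}

```text
time: 30.9
tool_pos: [0.5561, 0.1836, 0.0223]
tool_rot: [3.142, -0.0, 0.11]
contact_force: [-3.5, -0.9, 2.5]
opening: 0.046
grip_force: 1.7
```

```bash
python3 -c "
from h import *
p,o,v=plate('w14'); print(o['contact_force'])"
```

```text
w14 tool [0.5561 0.1836 0.0223] dock [-0.0869 -0.    ] yawrel -0.0002 | plate dock [-0.001  -0.0006] yawrel 0.0015 cost 0.007
[-3.53322168 -0.85119023  2.51628556]
```

{"op": "carry_out", "data": {"commands": [[[0.001,0,0],0,0.5],[[0.001,0,0],0,0.5],[[0,0,0],0,0.5]]}}

```text
time: 31.32
tool_pos: [0.5581, 0.1838, 0.0223]
tool_rot: [3.142, -0.0, 0.11]
contact_force: [-3.2, 0.3, 1.1]
opening: 0.0462
grip_force: 1.4
```

{"op": "carry_out", "data": {"commands": [[[0.001,0,0],0,0.5],[[0.001,0,0],0,0.5],[[0,0,0],0,0.5]]}}

```text
time: 31.7
tool_pos: [0.5601, 0.184, 0.0223]
tool_rot: [3.142, -0.0, 0.11]
contact_force: [-2.6, -0.2, 0.6]
opening: 0.0459
grip_force: 1.1
```

```bash
python3 -c "
from h import *
p,o,v=plate('w15'); print(o['contact_force'])"
```

```text
w15 tool [0.5601 0.184  0.0223] dock [-0.0829  0.    ] yawrel -0.0002 | plate dock [ 0.0046 -0.0006] yawrel 0.0014 cost 0.007
[-2.57847086 -0.22915508  0.64568408]
```

The plate still slides and force stays low, so it isn't at the stop yet. Creeping on until the force rises.

{"op": "carry_out", "data": {"commands": [[[0.001,0,0],0,0.5],[[0.001,0,0],0,0.5],[[0.001,0,0],0,0.5],[[0,0,0],0,0.5]]}}

```text
time: 32.25
tool_pos: [0.5631, 0.1843, 0.0223]
tool_rot: [3.142, -0.001, 0.11]
contact_force: [-1.6, -0.1, -0.8]
opening: 0.0458
grip_force: 0.8
```

Run:
```python
from h import *
p,o,v=plate('w16'); print(o['contact_force'])
a=p['pixels']
# brightness profile along dock axis through image
for xd in np.arange(.04,.12,.003):
    l=[]
    for yd,z in((0,.04),(0,.03),(.03,.03)):
        w=todock2world((xd,yd)); u=proj(p,[[*w,z]])[0]; r,c=int(round(u[1])),int(round(u[0]))
        l.append((r,c,a[r,c].tolist() if 0<=r<400 else None))
    print(round(xd,3),l)
```

```text
w16 tool [0.5631 0.1843 0.0223] dock [-0.0798 -0.    ] yawrel -0.0002 | plate dock [ 0.0061 -0.0007] yawrel 0.0023 cost 0.007
[-1.61921058 -0.13434164 -0.81337857]
0.04 [(-24, 322, None), (-12, 322, None), (-12, 243, None)]
0.043 [(-34, 322, None), (-21, 322, None), (-21, 242, None)]
0.046 [(-44, 322, None), (-31, 322, None), (-31, 241, None)]
0.049 [(-55, 322, None), (-40, 322, None), (-40, 241, None)]
0.052 [(-65, 322, None), (-50, 322, None), (-50, 240, None)]
0.055 [(-76, 322, None), (-59, 322, None), (-59, 240, None)]
0.058 [(-87, 322, None), (-69, 322, None), (-69, 239, None)]
0.061 [(-98, 322, None), (-79, 322, None), (-79, 239, None)]
0.064 [(-109, 322, None), (-89, 322, None), (-89, 238, None)]
0.067 [(-121, 322, None), (-100, 322, None), (-100, 237, None)]
0.07 [(-132, 322, None), (-110, 322, None), (-110, 237, None)]
0.073 [(-144, 322, None), (-121, 322, None), (-121, 236, None)]
0.076 [(-156, 323, None), (-132, 322, None), (-132, 236, None)]
0.079 [(-168, 323, None), (-143, 322, None), (-142, 235, None)]
0.082 [(-181, 323, None), (-154, 322, None), (-154, 234, None)]
0.085 [(-194, 323, None), (-165, 322, None), (-165, 234, None)]
0.088 [(-206, 323, None), (-176, 322, None), (-176, 233, None)]
0.091 [(-219, 323, None), (-188, 322, None), (-188, 232, None)]
0.094 [(-233, 323, None), (-200, 322, None), (-200, 232, None)]
0.097 [(-246, 323, None), (-212, 322, None), (-212, 231, None)]
0.1 [(-260, 323, None), (-224, 322, None), (-224, 230, None)]
0.103 [(-274, 323, None), (-236, 322, None), (-236, 230, None)]
0.106 [(-288, 323, None), (-249, 322, None), (-249, 229, None)]
0.109 [(-303, 323, None), (-262, 322, None), (-262, 228, None)]
0.112 [(-318, 323, None), (-275, 323, None), (-275, 227, None)]
0.115 [(-333, 323, None), (-288, 323, None), (-288, 227, None)]
0.118 [(-348, 323, None), (-301, 323, None), (-301, 226, None)]
```

Here the plate's front edge is out of the wrist view, so that fit is blind along x. I'll back off and look from above.

{"op": "carry_out", "data": {"commands": [[[-0.01,0,0],0,0.5],[[-0.03,0,0],0,0.5],[[-0.03,0,-0.02],0,0.5],[[0,0,-0.06],0,0.5],[[0,0,-0.06],0,0.5],[[0,0,-0.06],0,0.5],[[0.02,0,-0.05],0,0.5],[[0.03,0,0],0,0.5],[[0,0,0],0,0.5],[[0,0,0],0,0.5]]}}

```text
time: 33.55
tool_pos: [0.542, 0.182, 0.2716]
tool_rot: [3.141, 0.002, 0.11]
contact_force: [-0.6, 0.7, 0.7]
opening: 0.0463
grip_force: 0.0
```

Run:
```python
from h import *
p,o,v=plate('w17'); a=p['pixels']
for yd in(0.038,0,-.038):
  print('y',yd)
  for r,xd in enumerate(np.arange(.03,.11,.003)):
    w=todock2world((xd,yd)); u=proj(p,[[*w,.04]])[0]; r,c=int(round(u[1])),int(round(u[0]))
    print(round(xd,3),(r,c),a[r,c].tolist() if 0<=r<400 else None,end='; ')
```

```text
w17 tool [0.542  0.182  0.2716] dock [-0.1011  0.    ] yawrel -0.0002 | plate dock [-0.0058 -0.0005] yawrel -0.0013 cost 0.033
y 0.038
0.03 (63, 286) [192, 194, 205]; 0.033 (60, 286) [188, 190, 203]; 0.036 (57, 286) [205, 202, 206]; 0.039 (54, 286) [60, 99, 184]; 0.042 (52, 286) [54, 95, 186]; 0.045 (48, 285) [192, 193, 204]; 0.048 (45, 285) [190, 192, 203]; 0.051 (42, 285) [169, 176, 199]; 0.054 (39, 285) [59, 98, 185]; 0.057 (36, 285) [60, 102, 193]; 0.06 (33, 285) [37, 37, 40]; 0.063 (30, 285) [39, 39, 45]; 0.066 (27, 285) [41, 40, 46]; 0.069 (24, 285) [40, 40, 45]; 0.072 (21, 285) [32, 32, 37]; 0.075 (18, 285) [32, 32, 36]; 0.078 (14, 285) [33, 33, 38]; 0.081 (11, 284) [29, 28, 33]; 0.084 (8, 284) [31, 30, 33]; 0.087 (5, 284) [40, 38, 40]; 0.09 (2, 284) [32, 32, 35]; 0.093 (-2, 284) None; 0.096 (-5, 284) None; 0.099 (-8, 284) None; 0.102 (-11, 284) None; 0.105 (-15, 284) None; 0.108 (-18, 284) None; y 0
0.03 (63, 320) [54, 96, 187]; 0.033 (60, 320) [50, 93, 185]; 0.036 (57, 320) [56, 97, 184]; 0.039 (54, 320) [58, 98, 185]; 0.042 (51, 320) [57, 97, 185]; 0.045 (48, 320) [48, 93, 
[... 683 characters left out ...]
06, 202, 206]; 0.039 (54, 355) [57, 97, 183]; 0.042 (51, 355) [122, 129, 148]; 0.045 (48, 355) [189, 190, 203]; 0.048 (45, 355) [188, 189, 203]; 0.051 (42, 355) [204, 201, 206]; 0.054 (39, 355) [54, 95, 182]; 0.057 (36, 355) [59, 102, 192]; 0.06 (33, 355) [37, 38, 42]; 0.063 (30, 355) [36, 36, 44]; 0.066 (27, 356) [36, 38, 44]; 0.069 (24, 356) [37, 38, 43]; 0.072 (21, 356) [29, 31, 37]; 0.075 (18, 356) [29, 30, 35]; 0.078 (14, 356) [29, 29, 34]; 0.081 (11, 356) [28, 28, 34]; 0.084 (8, 356) [28, 29, 33]; 0.087 (5, 356) [32, 32, 35]; 0.09 (2, 356) [30, 30, 33]; 0.093 (-2, 356) None; 0.096 (-5, 356) None; 0.099 (-8, 357) None; 0.102 (-12, 357) None; 0.105 (-15, 357) None; 0.108 (-18, 357) None;
```

From above the plate sits 5–6 mm short of home, and the contact offset is 74 mm rather than 88. It had coasted ahead of the fingers. Going back down to push on.

{"op": "carry_out", "data": {"commands": [[[0,0,0.06],0,0.5],[[0,0,0.06],0,0.5],[[0,0,0.06],0,0.5],[[0,0,0.05],0,0.5],[[0,0,0.019],0,0.5],[[0.008,0,0],0,0.5],[[0.008,0,0],0,0.5],[[0.004,0,0],0,0.5],[[0.0015,0,0],0,0.5],[[0.001,0,0],0,0.5],[[0.001,0,0],0,0.5],[[0.001,0,0],0,0.5],[[0.001,0,0],0,0.5],[[0,0,0],0,0.5]]}}

```text
time: 35.35
tool_pos: [0.5685, 0.1849, 0.0234]
tool_rot: [3.142, -0.0, 0.11]
contact_force: [-3.9, -1.1, 3.8]
opening: 0.0461
grip_force: 1.9
```

{"op": "carry_out", "data": {"commands": [[[0.001,0,0],0,0.5],[[0.001,0,0],0,0.5],[[0,0,0],0,0.5]]}}

```text
time: 35.72
tool_pos: [0.5687, 0.185, 0.0233]
tool_rot: [3.141, 0.004, 0.11]
contact_force: [-10.0, -0.2, 7.9]
opening: 0.046
grip_force: 5.1
```

The force rose to 10 N with no further motion, so the plate is against the end stop. Backing off to verify, and to measure the bat.

{"op": "carry_out", "data": {"commands": [[[0.001,0,0],0,0.5],[[0,0,0],0,0.5],[[-0.005,0,0],0,0.5],[[-0.02,0,0],0,0.5],[[-0.03,0,0],0,0.5],[[0,0,-0.06],0,0.5],[[0,0,-0.06],0,0.5],[[0,0,-0.06],0,0.5],[[0,0,-0.06],0,0.5],[[0.02,0.01,0],0,0],[[0,0,0],0,0],[[0,0,0],0,0]]}}

```text
time: 37.22
tool_pos: [0.5372, 0.1715, 0.2624]
tool_rot: [3.142, 0.001, 0.11]
contact_force: [-0.5, -0.3, 0.7]
opening: 0.0204
grip_force: 0.0
```

Run:
```python
from h import *
from cell import robot
p,o,v=plate('w18'); a=p['pixels']
w0=[todock2world((x,0)) for x in np.arange(.05,.075,.002)]
print([ (round(x,3),a[int(round(u[1])),int(round(u[0]))].tolist()) for x,u in zip(np.arange(.05,.075,.002),proj(p,[[*w,.04] for w in w0]))])
for t in ['switchbox','bat_tip']:
    print(t,[(d['at'],round(d['p'],2)) for d in robot.tip_of(p,t)][:3])
# dots
i=a.astype(int); red=(i[...,0]-np.maximum(i[...,1],i[...,2])>60); grn=(i[...,1]-np.maximum(i[...,0],i[...,2])>40)
u=proj(p,[[.64,.005,.045]])[0]; print('exp',u)
for n,m in(('red',red),('green',grn)):
    k,lab,st,c=cv2.connectedComponentsWithStats(m.astype('uint8'))
    for j in range(1,k):
        if 5<st[j,4]<400 and np.hypot(*(c[j]-u))<100: print(n,c[j].round(1),st[j,4],back(p,c[j],.045).round(4))
cv2.imwrite('pics/w18b.png',a[:,:,::-1])
```

```text
w18 tool [0.5372 0.1715 0.2624] dock [-0.107  -0.0099] yawrel -0.0004 | plate dock [ 0.0006 -0.0007] yawrel 0.0021 cost 0.027
[(np.float64(0.05), [51, 92, 178]), (np.float64(0.052), [49, 92, 179]), (np.float64(0.054), [50, 91, 179]), (np.float64(0.056), [52, 92, 178]), (np.float64(0.058), [51, 92, 177]), (np.float64(0.06), [51, 93, 180]), (np.float64(0.062), [55, 98, 188]), (np.float64(0.064), [32, 47, 82]), (np.float64(0.066), [33, 33, 44]), (np.float64(0.068), [31, 34, 44]), (np.float64(0.07), [31, 35, 45]), (np.float64(0.072), [24, 26, 38]), (np.float64(0.074), [26, 29, 40])]
switchbox [([461.2, 104.0], 0.8)]
bat_tip []
exp [480.38558623 107.57952483]
red [457.6 131.9] 43 [0.6116 0.0241 0.045 ]
green [467.4  68. ] 48 [0.678  0.0288 0.045 ]
```

Run:
```python
from h import *
L=lambda t:pickle.load(open(t+'.pkl','rb'))
for t,u in(('w3',(477.6,56.7)),('w9',(440.7,65.3)),('w18',(461.2,104.))): print(t,'box',back(L(t),u,0)[:2].round(4))
for t,u in(('w3',(519,62)),('w3',(524.1,65.7)),('w9',(472.1,75.7)),('w9',(468,73))): print(t,'tip',back(L(t),u,.0924)[:2].round(4))
# ball: brightest blob near the expected tip; box top mask fit at z=.045
for t in('w9','w18','w5'):
    p=L(t); a=p['pixels'].astype(int); u=proj(p,[[.645,.003,.045]])[0]
    m=(a.max(2)<150)&(a.max(2)>85)&(a[...,2]-a[...,0]>-8); m=cv2.morphologyEx(m.astype('uint8'),cv2.MORPH_OPEN,np.ones((3,3))); m=cv2.morphologyEx(m,cv2.MORPH_CLOSE,np.ones((9,9)))
    try: print(t,u.round(),maskfit(m,u,p,.045),a[int(u[1])-10:int(u[1])+10:4,int(u[0])].tolist())
    except Exception as e: print(t,e)
```

```text
w3 box [0.6444 0.0089]
w9 box [0.645 0.012]
w18 box [0.6454 0.0077]
w3 tip [0.6232 0.0098]
w3 tip [0.621  0.0042]
w9 tip [0.6206 0.0013]
w9 tip [0.6228 0.0072]
w9 [460.  61.] (array([456.22652582,  57.76525822]), ((645.8681030273438, 8.340217590332031), (88.0470962524414, 67.43370056152344), 3.9969089031219482)) [[138, 136, 134], [139, 137, 136], [126, 121, 115], [107, 102, 97], [81, 77, 73]]
w18 [483. 103.] (array([478.94718237,  97.7668954 ]), ((646.1129150390625, 8.35552978515625), (88.29396057128906, 67.97097778320312), 4.050612449645996)) [[147, 145, 143], [149, 147, 146], [112, 110, 109], [125, 118, 113], [105, 100, 95]]
w5 [515.  38.] (array([509.17990215,  39.67820851]), ((640.5595092773438, 6.9330902099609375), (76.91940307617188, 69.62396240234375), 4.591069221496582)) [[138, 136, 134], [132, 130, 129], [99, 94, 91], [87, 82, 78], [68, 65, 63]]
```

The plate is home: its front edge is at 64 mm, within 1 mm. The box is at (0.646, 0.0083), yaw 0.071, a fit of 88 x 68 mm. The bat tip is at about (0.620, 0.0065, 0.092), leaning to red. Moving behind the bat with shut fingers.

{"op": "carry_out", "data": {"commands": [[[0.006,0.0428,0],0,0],[[0.006,0.0428,0],0,0],[[0.006,0.0428,0],0,0],[[0.0061,0.0428,0],0.039,0],[[0,0,0],0,0],[[0,0,0.055],0,0],[[0,0,0.055],0,0],[[0,0,0.04],0,0],[[0,0,0.017],0,0],[[0,0,0],0,0],[[0,0,0],0,0]]}}

```text
time: 38.75
tool_pos: [0.5815, 0.0041, 0.0982]
tool_rot: [3.141, -0.003, 0.071]
contact_force: [0.3, -0.5, -0.6]
opening: 0.0003
grip_force: 0.0
```

{"op": "carry_out", "data": {"commands": [[[0.01,0,0.0],0,0],[[0.01,0,0],0,0],[[0.008,0,0],0,0],[[0.008,0,0],0,0],[[0.008,0,0],0,0],[[0.008,0,0],0,0],[[0.008,0,0],0,0],[[0,0,0],0,0],[[-0.02,0,0],0,0],[[-0.03,0,0],0,0],[[-0.03,0,-0.01],0,0],[[0,0,-0.05],0,0],[[0,0,-0.06],0,0],[[0,0,-0.05],0,0],[[0,0,0],0,0],[[0,0,0],0,0]]}}

```text
time: 40.75
tool_pos: [0.5598, 0.0026, 0.2658]
tool_rot: [-3.141, 0.001, 0.071]
contact_force: [-0.4, 0.6, -0.3]
opening: 0.0002
grip_force: 0.0
```

Run:
```python
from h import *
from cell import robot
p,o=shoot('w19'); print(o['tool_pos'])
c,s=np.cos(.071),np.sin(.071)
for sg in(-1,1): print(sg,'expected tip',proj(p,[[.646+sg*.0259*c,.0083+sg*.0259*s,.0924]]).round(1))
print([(d['at'],round(d['p'],2)) for d in robot.tip_of(p,'bat_tip')][:3])
a=p['pixels']; g=a.astype(int)
for sg in(-1,0,1):
    u=proj(p,[[.646+sg*.0259*c,.0083+sg*.0259*s,.0924]])[0].astype(int); print(sg,a[u[1]-8:u[1]+9:4,u[0]].tolist())
u=proj(p,[[.6116,.0241,.045],[.678,.0288,.045]]).round(); print(u,[a[int(y),int(x)].tolist() for x,y in u])
S=robot.read_camera('scene'); print('scene tips',[(d['at'],round(d['p'],2)) for d in robot.tip_of(S,'bat_tip')][:3])
for sg in(-1,1): print(sg,proj(S,[[.646+sg*.0259*c,.0083+sg*.0259*s,.0924]]).round(1))
old=pickle.load(open('scene.pkl','rb'))['pixels'].astype(int); new=S['pixels'].astype(int)
d=(np.abs(old-new).max(2)>40)[190:250,285:340]; n,l,st,ce=cv2.connectedComponentsWithStats(d.astype('uint8')); print([(ce[j]+[285,190],st[j,4]) for j in range(1,n) if st[j,4]>5])
for t in['beaker','reagent','dish','jar','pot']:
    print(t,[d['at'] for d in robot.tip_of(S,t)][:1])
```

```text
[0.55978091 0.00260137 0.26578216]
-1 expected tip [[320.8 131. ]]
1 expected tip [[320.9  74.5]]
[([321.1, 72.5], 0.8)]
-1 [[118, 119, 117], [117, 118, 117], [118, 119, 117], [117, 119, 117], [118, 119, 117]]
0 [[107, 101, 97], [108, 103, 98], [114, 109, 103], [83, 82, 80], [157, 155, 154]]
1 [[121, 121, 119], [122, 123, 121], [137, 136, 134], [148, 146, 145], [130, 129, 128]]
[[305. 136.]
 [304.  73.]] [[180, 58, 54], [80, 160, 93]]
scene tips [([301.7, 212.2], 0.58)]
-1 [[318.4 203.7]]
1 [[302.2 212. ]]
[(array([334.62376238, 195.03960396]), np.int32(101)), (array([319.        , 206.27272727]), np.int32(11)), (array([317.52631579, 216.15789474]), np.int32(19)), (array([308.25      , 219.41666667]), np.int32(12))]
beaker [[440.2, 316.6]]
reagent [[359.1, 207.4]]
dish [[259.8, 150.0]]
jar [[261.9, 255.6]]
pot [[476.7, 296.6]]
```

The bat now leans to green in both views, the bystanders haven't moved, and the robot is clear. Handing in.

```bash
python3 -c "
from cell import robot
print(robot.hand_in())"
```

```text
the job is handed in; nothing more can be done
None
```

The job is handed in at about 41 s of the 72 s. The trays are restacked on the middle mat (green below, yellow on top), the plate is against the end stop, and the switch was then flipped to the green dot. I checked each in the camera images, and the verdict was not shown.

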